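Tip the tea carton onto its mat

ROBOT

A 7-joint arm with a two-finger parallel gripper is mounted at the origin on the work surface. World frame = base frame: x ahead of the robot, y to its left, z up, the work surface at z = 0. Lengths are in m, angles in rad, forces in N, time in s.
With the tool pointing down it reaches from about 0.35 to 0.9 m from the base axis. Payload 19.9 kg.
Tool frame: the origin (TCP) lies between the finger pads; the fingertips stand 22 mm ahead of it and the grasp point (between the pads) lies 3 mm ahead of it; y points along the fingers, z is the direction in which the jaws open and shut, and the axes are right-handed (so a half turn about y gives the same grasp; the last joint's range is limited). The gripper opens to 85 mm and grips with 20 to 120 N. Pads are 22 mm wide; open, the fingers measure 114 mm over their backs; the gripper's body (76 mm by 85 mm) begins 54 mm behind the grasp point. The pads swing forward as they close: fully open they stand 13 mm farther back than shut.
Start: joints at [-1.349, 0.417, -0.01, 1.614, 0.005, 1.111, -0.053], TCP at [0.163, 0.603, 0.253] pointing down, gripper open.
Joint ranges: [-2.81, 2.81], [-0.39, 2.02], [-1.27, 1.25], [0.06, 2.57], [-1.19, 4.33], [0.19, 2], [-2.82, 2.82]. Speed limits (rad/s): [1.89, 1.89, 2.39, 2.39, 3.01, 3.01, 3.01].

INTERFACE

Orientations are given as [roll, pitch, yaw] about the fixed x, y, z axes, in that order (R = Rz(yaw) Ry(pitch) Rx(roll)).
In Python, from plant import sense, cams, ticket, spotter gives the robot as it stands.
- The arm moves only by the tool play_rows, never from a script. Its argument "increments" is a list of rows, each a list of 7 numbers: the turn, a rotation vector about the tool's x, y, z in degrees, then the shift along the tool's x, y, z in cm, then the opening, from -1 (shut) to 1 (fully open). In form: [[wx, wy, wz, dx, dy, dz, hand], ...]. A call has 1 to 20 rows; each row is the pose to reach, as a shift and turn from the pose measured when the call began, along the tool's axes at that moment; what a row does not reach only later rows make up. A row lasts 1/12 s, in which the tool goes at most 41.7 mm and 7.16 degrees, less where a joint would pass 70% of its speed; a pose out of reach is approached as far as the arm can. A call with a gripper value outside its range is refused whole. The fingers move at their own pace and stop on an object; "force" is the grip in N (left out, the last holds). Time passes only in rows, so rows that repeat a pose let the fingers close. It gives the time, the measured TCP pose, the force and the opening at its end, in the units of the state.
- sense(): the state, without advancing time (a new reading comes with each control period).
- cams.capture(name): name is "scene" or "top" or "wrist"; returns the picture (480x640x3 uint8, red, green, blue); there is no depth.
- cams.camera_params(name): a dict with "K" (3x3 intrinsics, pixels), "R" (3x3) and "t" (3): a world point X has camera coordinates R X + t; the wrist camera has in their place "hand_eye" (4x4, takes a point from camera to tool coordinates, whose origin is the TCP and whose axes are the tool frame's). Camera axes: x right, y down, z forward; pixel columns grow to the right and rows downward; lengths in m; the calibration is good to about 2 mm. A picture is of the moment at which its call begins: read the wrist's pose just before it. camera_params takes no time and is no camera call.
- ticket.finish_job(): hands the job in, once; it reports no verdict.
Trained networks look in the newest picture that a camera, given by its name, has taken for a name from the list of things; names that differ only in an ending like _2 or _b are one class to them, and where a whole thing is asked for, a point or a joint stands for the part that bears it (a point fixed in the world has none). Each returns a list of dicts, best first, with "p" (0 to 1); they miss things now and then, are a little off and sometimes report something else, mostly with a low value. They report only what shows in the picture. A call takes as long as a camera call.
- spotter.boxes_of(camera, thing): "extent" ([left, top, width, height] in pixels, round what is visible of it).
- spotter.silhouettes(camera, thing): "region" (480x640 bool, what is visible of it) and "extent" ([left, top, width, height] in pixels, round what is visible of it).
- spotter.spot_point(camera, thing): "location" ([column, row] in pixels: a listed point, or the origin of a listed thing).
The state is a dict: "t": time; "q": joint angles; "joint_velocities": joint speeds; "joint_torque": joint torques, N m; "tcp_pos": TCP position; "tool_rot": TCP orientation; "wrist_force": force on the tool from outside, world axes, zero at the start; "wrist_torque": the same for the moment, N m; "opening": opening from 0.0 (shut) to 1.0 (fully open).
Only numpy, scipy, OpenCV 4.12 (cv2) and the standard library are available. Lean on these libraries where they do the work, as an engineer would, in place of code of your own. Each camera call takes 0.05 s, during which the arm holds its last target.

TASK

The tall tea carton stands on end a little short of its dark wooden mat. Push it low down so that it slides, still standing, until the front of its foot is over the near end of the mat, then push it near the top so that it topples along the mat and ends lying flat wholly on the mat with its opening facing up. Only push it, never pick it up, and leave the small carton, the jar and the steamer undisturbed.

Things in the scene. Friction and masses are not known exactly. Their poses are not given: they have to be found in the camera images.
- mat: Dark wood veneer mat let into the pale marble counter: flush with it (no step, nothing catches on it), fixed. 200 mm along its x axis, 130 mm along its y. Origin at its middle, on the counter, z up. The near end, by which the tall carton stands, is at x = -100 mm; the carton is to topple towards the mat's +x.
- carton: Tall tea carton: plain cardboard, loose, standing 150 mm tall, 60 mm thick (x), 90 mm wide (y), 0.14 to 0.28 kg, evenly filled. Origin: centre of its foot; z foot to head. Its x points to the mat (within 4 degrees of the mat's x); it starts near the mat's middle line, its front face 20 to 55 mm short of the mat. Opening: dark patch near the top of the -x face, turned from the mat.
- carton_center (a point): Centre of the tall carton, 75 mm above its foot; axes as carton. Pushed on its -x face (the one with the opening) lower than about 30 mm above the counter it slides upright; pushed above about 100 mm it tips over the front edge of its foot and falls by itself once leaning past about 22 degrees.
- foot_a (a point): Corner of the tall carton: foot end, +y side of the solid face opposite the opening (its +x face, that must end up underneath).
- foot_b (a point): Corner of the tall carton: foot end, -y side of the solid face opposite the opening (its +x face, that must end up underneath).
- head_a (a point): Corner of the tall carton: head (top) end, +y side of the solid face opposite the opening (its +x face, that must end up underneath).
- head_b (a point): Corner of the tall carton: head (top) end, -y side of the solid face opposite the opening (its +x face, that must end up underneath).
- small_carton: Bystander: small cardboard carton of the same style, standing, 75 mm tall, 50 by 70 mm, loose. Origin at the centre of its underside. Beside the mat or the tall carton.
- jar: Bystander: white ceramic jar with wooden lid, 85 mm tall, 64 mm across, loose. Origin at the centre of its underside. Beside the mat or the tall carton.
- steamer: Bystander: round bamboo steamer with lid, 75 mm tall, 120 mm across, loose. Origin at the centre of its underside. Beyond the mat's far end.

How it is judged:
By the outcome, as a careful person would: the job done as asked, in the order asked, and still so for the second after the job is handed in, with the robot touching nothing.
It also fails if it takes over 45 s, if anything falls off the work surface, if the arm or the gripper's body presses on something with over 40 N, if the wrist force passes 120 N, or if a joint passes its speed limit or range.

## Working session

There is one attempt and no reset: what is moved stays moved. The work goes in short steps, Python scripts to look and compute and a tool call to move; the robot and the scene stay as the last step left them, time stands still between calls to the robot, and variables do not carry over. Pictures are saved under pics/ and viewed, and the job is handed in when it is done.

Besides the shell and the picture viewer there is one more tool, called after "Call:" as a command line: name --pt "numbers of a row" for each row, then --argument value for the rest. play_rows: Moves the arm, as the interface text tells. Its arguments: {"type":"object","properties":{"increments":{"type":"array"},"force":{"type":"number"}},"required":["increments"]}

```bash
mkdir -p pics; ls; python3 - <<'E'
from plant import sense,cams
import cv2
s=sense();print({k:s[k] for k in('t','tcp_pos','tool_rot','wrist_force','opening')})
for n in('scene','top'):
    im=cams.capture(n);cv2.imwrite(f'pics/{n}0.png',im[:,:,::-1]);p=cams.camera_params(n);print(n,p)
E
```

```text
pics
{'t': 0.0, 'tcp_pos': array([0.16287614, 0.60308663, 0.25265091]), 'tool_rot': array([-1.57198967e+00, -5.97290967e-05, -2.63771942e-01]), 'wrist_force': array([ 0.47891206, -0.71963563,  0.11702517]), 'opening': 0.9995208020021841}
scene {'K': array([[434.53649521,   0.        , 316.27612965],
       [  0.        , 434.53649521, 237.22396095],
       [  0.        ,   0.        ,   1.        ]]), 'R': array([[-0.0857635 ,  0.99631222,  0.00256509],
       [ 0.80089267,  0.07047256, -0.59464658],
       [-0.59263442, -0.04894461, -0.80398313]]), 't': array([-0.03311605, -0.39887597,  1.19379361])}
top {'K': array([[579.00252383,   0.        , 318.53335881],
       [  0.        , 579.00252383, 240.9191823 ],
       [  0.        ,   0.        ,   1.        ]]), 'R': array([[ 0.00799017, -0.99990732, -0.01102353],
       [-0.9926472 , -0.00659969, -0.12086351],
       [ 0.12077956,  0.0119082 , -0.99260792]]), 't': array([0.08643773, 0.58975937, 0.96285796])}
```

View pics/scene0.png

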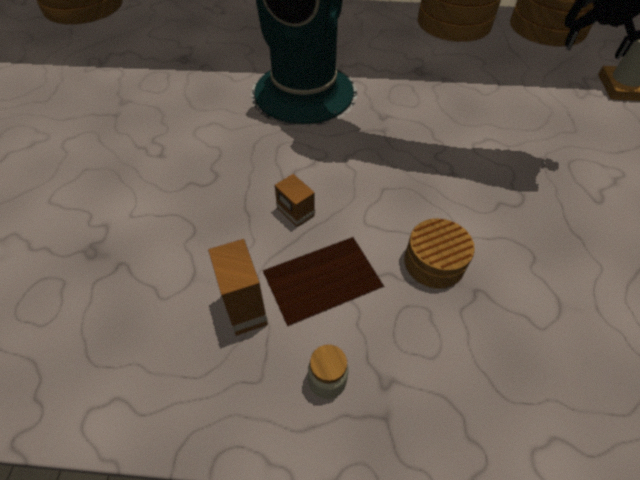

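View pics/top0.png

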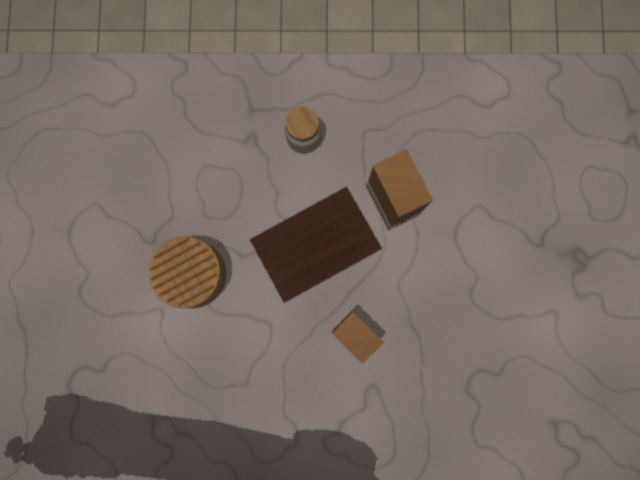

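The scene view shows the tall carton at about (240,285), the mat around (323,280), the small carton at (295,200), the jar at (328,370) and the steamer at (440,250). In the top view the mat's corners are near (347,188), (381,247), (285,301) and (250,240), and the carton's head is near (405,180). I'll measure these next.

```bash
cat > h.py <<'E'
import numpy as np,cv2
from plant import sense,cams,spotter
from scipy.optimize import least_squares
P={n:cams.camera_params(n) for n in('scene','top')}
def proj(n,X):
    p=P[n];c=np.atleast_2d(X)@p['R'].T+p['t'];u=c@p['K'].T;return u[:,:2]/u[:,2:]
def ray(n,uv,z=0):
    p=P[n];d=p['R'].T@np.linalg.inv(p['K'])@np.array([uv[0],uv[1],1.]);o=-p['R'].T@p['t'];return o+d*(z-o[2])/d[2]
def sil(n,th):
    r=spotter.silhouettes(n,th);return r[0]['region'],r[0]['p']
def hullmask(n,X):
    m=np.zeros((480*4,640*4),np.uint8);h=cv2.convexHull((proj(n,X)*4+1.5).astype(np.float32)).astype(np.int32);cv2.fillConvexPoly(m,h,255);return cv2.resize(m,(640,480),interpolation=cv2.INTER_AREA)/255.
def boxpts(x,y,a,sx,sy,h):
    c,s=np.cos(a),np.sin(a);return np.array([[x+c*i*sx/2-s*j*sy/2,y+s*i*sx/2+c*j*sy/2,k*h] for i in(-1,1) for j in(-1,1) for k in(0,1)])
def fit(masks,x0,sx,sy,h):
    from scipy.optimize import minimize
    bl={n:cv2.GaussianBlur(m.astype(np.float32),(0,0),1.5) for n,m in masks.items()}
    f=lambda v:sum(np.sum((cv2.GaussianBlur(hullmask(n,boxpts(v[0]/100,v[1]/100,v[2]/10,sx,sy,h)).astype(np.float32),(0,0),1.5)-m)**2) for n,m in bl.items())
    v0=np.array([x0[0]*100,x0[1]*100,x0[2]*10])
    r=minimize(f,v0,method='Nelder-Mead',options=dict(initial_simplex=v0+np.array([[0,0,0],[2,0,0],[0,2,0],[0,0,2.]]),maxiter=150,xatol=.005,fatol=.1))
    return r.x/np.array([100,100,10]),r.fun
E
python3 - <<'E'
from h import *
for n,cs in (('top',[(347,188),(381,247),(285,301),(250,240)]),('scene',[(264,271),(288,324),(383,286),(354,238)])):
    print(n,[ray(n,c).round(3) for c in cs])
im={n:cams.capture(n) for n in P}
M={}
for th in('mat','carton','small_carton','jar','steamer'):
    M[th]={}
    for n in P:
        try:
            m,p=sil(n,th);M[th][n]=m;ys,xs=np.where(m);print(th,n,round(p,2),xs.min(),xs.max(),ys.min(),ys.max(),m.sum(),ray(n,(xs.mean(),ys.mean())).round(3))
        except Exception as e: print(th,n,e)
import pickle;pickle.dump(M,open('M0.pkl','wb'))
E
```

```text
top [array([0.69, 0.04, 0.  ]), array([ 0.583, -0.02 ,  0.   ]), array([0.486, 0.15 , 0.   ]), array([0.594, 0.214, 0.   ])]
scene [array([ 0.582, -0.019,  0.   ]), array([0.69 , 0.041, 0.   ]), array([0.596, 0.212, 0.   ]), array([0.487, 0.153, 0.   ])]
mat scene 0.66 263 382 238 325 6106 [0.593 0.094 0.   ]
mat top 0.65 333 381 313 361 1287 [0.426 0.022 0.   ]
carton scene 0.89 208 268 239 335 3508 [ 0.621 -0.061 -0.   ]
carton top 0.69 366 432 149 229 3326 [ 0.688 -0.051  0.   ]
small_carton scene 0.95 275 314 175 225 1476 [0.393 0.02  0.   ]
small_carton top 0.78 332 382 312 362 1330 [0.425 0.023 0.   ]
jar scene 0.69 308 347 344 398 1814 [0.77  0.119 0.   ]
jar top 0.84 285 320 107 152 1349 [0.799 0.122 0.   ]
steamer scene 0.75 404 474 219 288 3821 [0.509 0.324 0.   ]
steamer top 0.74 149 225 235 307 4401 [0.536 0.326 0.   ]
```

```bash
python3 - <<'E'
from h import *
import pickle
M=pickle.load(open('M0.pkl','rb'))
im=cv2.imread('pics/top0.png');g=im.max(2)
roi=np.zeros(g.shape,np.uint8);cv2.fillConvexPoly(roi,np.array([(349,180),(390,250),(285,309),(242,238)],np.int32),1)
print(g[240,310],g[210,260])
m=(g<65)&(roi>0);print(m.sum())
# exclude carton side
M['mat']['top']=m
r={}
for th,x0,s in(('mat',(.589,.097,2.08),(.2,.13,0)),('carton',(.67,-.05,2.08),(.06,.09,.15)),('small_carton',(.42,.03,.7),(.05,.07,.075))):
    for ns in (('scene','top'),('scene',),('top',)):
        v,f=fit({n:M[th][n] for n in ns},x0,*s);print(th,ns,v.round(4),np.degrees(v[2]).round(2),round(f,1))
        if len(ns)==2:r[th]=v
v=r['carton'];m=r['mat'];R=lambda a:np.array([[np.cos(a),-np.sin(a)],[np.sin(a),np.cos(a)]])
print('carton in mat',R(m[2]).T@(v[:2]-m[:2]),np.degrees(v[2]-m[2]))
for n in P:
    o=cv2.imread(f'pics/{n}0.png')
    for th,s in(('mat',(.2,.13,0)),('carton',(.06,.09,.15)),('small_carton',(.05,.07,.075))):
        for q in proj(n,boxpts(*r[th],*s)): cv2.circle(o,tuple(int(i) for i in q.round()),1,(0,255,0),-1)
    o=o[90:390,130:530]if n=='top'else o[160:410,180:500]
    cv2.imwrite(f'pics/{n}_ov.png',cv2.resize(o,None,fx=2,fy=2))
# jar/steamer axis
for th,h,d in(('jar',.085,.064),('steamer',.075,.12)):
  for n in P:
    ys,xs=np.where(M[th][n]);print(th,n,ray(n,(xs.mean(),ys.mean()),h*.5).round(3))
E
```

```text
55 135
7568
mat ('scene', 'top') [0.5887 0.0963 2.0835] 119.38 153.9
mat ('scene',) [0.5886 0.0962 2.0767] 118.99 18.8
mat ('top',) [0.5885 0.0967 2.0895] 119.72 130.4
carton ('scene', 'top') [ 0.6675 -0.0403  2.0236] 115.94 10.7
carton ('scene',) [ 0.668  -0.0403  2.0271] 116.14 3.4
carton ('top',) [ 0.6674 -0.0395  2.0105] 115.19 4.3
small_carton ('scene', 'top') [ 0.4274  0.0256 -0.7783] -44.59 19.3
small_carton ('scene',) [0.4281 0.025  0.2987] 17.11 148.2
small_carton ('top',) [ 0.4275  0.0258 -0.7529] -43.14 8.4
carton in mat [-0.15764092 -0.00166229] -3.4356062674161976
jar scene [0.785 0.119 0.042]
jar top [0.785 0.12  0.042]
steamer scene [0.536 0.313 0.037]
steamer top [0.533 0.317 0.037]
```

View pics/top_ov.png

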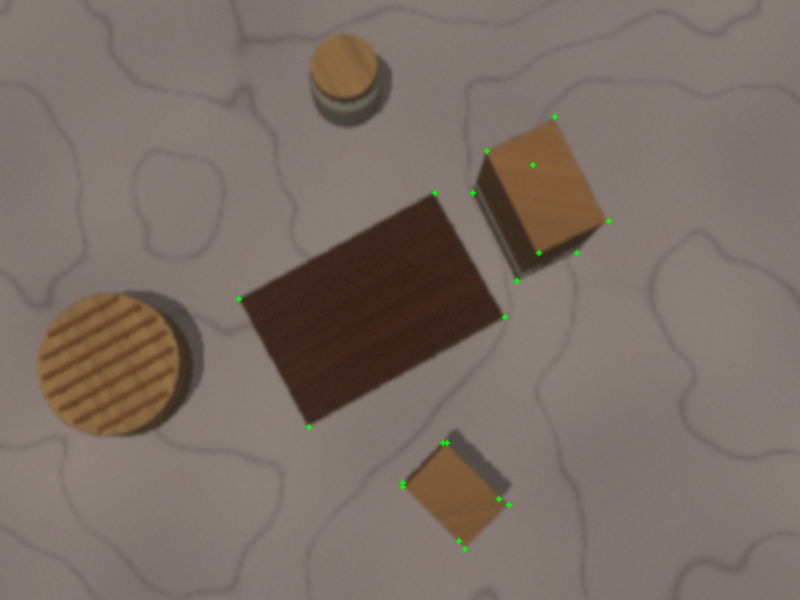

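View pics/scene_ov.png

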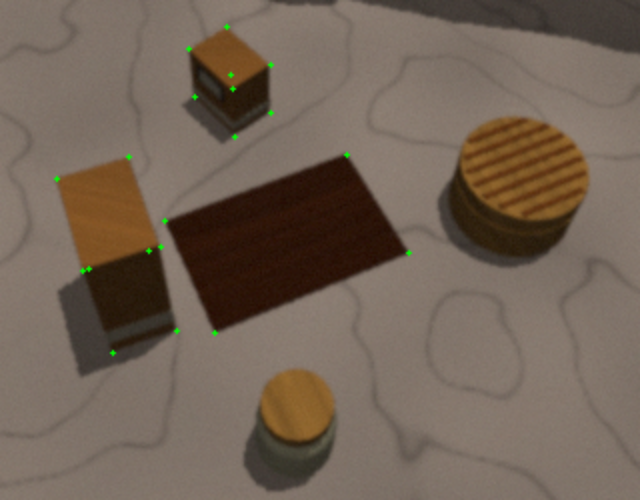

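```bash
cat >> h.py <<'E'
from scipy.spatial.transform import Rotation as Ro
MAT=np.array([.5887,.0963]);MA=np.radians(119.35)
U=np.array([np.cos(MA),np.sin(MA),0]);V=np.array([-U[1],U[0],0])
def m2w(x,y,z): return np.array([*MAT,0])+x*U+y*V+np.array([0,0,z])
def w2m(p): d=np.asarray(p)-np.array([*MAT,0]);return np.array([d@U,d@V,d[2]])
def toolR(tilt,flip=1):
    t=np.radians(tilt);y=np.sin(t)*U+np.array([0,0,-np.cos(t)]);z=-V*flip;x=np.cross(y,z);return Ro.from_matrix(np.c_[x,y,z])
def cmd(tip,tilt,flip=1,tiplen=.022):
    "tip in mat coords (m)"
    s=sense();R0=Ro.from_euler('xyz',s['tool_rot']);T=toolR(tilt,flip)
    tcp=m2w(*tip)-tiplen*T.as_matrix()[:,1]
    w=np.degrees((R0.inv()*T).as_rotvec());d=R0.inv().apply(tcp-s['tcp_pos'])*100
    return w.round(1).tolist(),d.round(2).tolist(),tcp.round(3)
def st():
    s=sense();R0=Ro.from_euler('xyz',s['tool_rot']).as_matrix();tip=s['tcp_pos']+.022*R0[:,1]
    print('t',s['t'],'q',s['q'].round(2),'tcp',s['tcp_pos'].round(4),'tip_mat',w2m(tip).round(4),'F',s['wrist_force'].round(2),'open',round(s['opening'],2));T0=R0[:,1];print('tilt',np.degrees(np.arctan2(T0@U,-T0[2])).round(1),'jaw.V',(R0[:,2]@V).round(3))
E
python3 - <<'E'
from h import *
st()
for fl in(1,-1):
  for z in(.3,): print(fl,cmd((-.25,-.003,z),45,fl))
E
```

```text
t 0.7 q [-1.35  0.42 -0.01  1.61  0.    1.11 -0.05] tcp [0.1629 0.6034 0.2533] tip_mat [0.6506 0.1226 0.2313] F [-0.11 -0.06 -0.08] open 1.0
tilt -0.0 jaw.V -0.701
1 ([17.9, 43.1, 42.6], [73.14, -6.22, -56.59], array([ 0.721, -0.134,  0.316]))
-1 ([52.2, -126.0, -21.9], [73.14, -6.22, -56.59], array([ 0.721, -0.134,  0.316]))
```

Call:
play_rows --pt "0 0 0 0 -8 0 0" --pt "0 0 0 0 -8 0 0" --pt "18 43 42.6 73 -8 -56.6 0" --pt "18 43 42.6 73 -8 -56.6 0" --pt "18 43 42.6 73 -8 -56.6 0" --pt "18 43 42.6 73 -8 -56.6 0" --pt "18 43 42.6 73 -8 -56.6 0" --pt "18 43 42.6 73 -8 -56.6 0" --pt "18 43 42.6 73 -8 -56.6 0" --pt "18 43 42.6 73 -8 -56.6 0" --pt "18 43 42.6 73 -8 -56.6 0" --pt "18 43 42.6 73 -8 -56.6 0" --pt "18 43 42.6 73 -8 -56.6 0" --pt "18 43 42.6 73 -8 -56.6 0" --pt "18 43 42.6 73 -8 -56.6 0" --pt "18 43 42.6 73 -8 -56.6 0" --pt "18 43 42.6 73 -8 -56.6 0" --pt "18 43 42.6 73 -8 -56.6 0" --pt "18 43 42.6 73 -8 -56.6 0" --pt "18 43 42.6 73 -8 -56.6 0"

```text
t: 2.37
tcp_pos: [0.6162, 0.0036, 0.3332]
tool_rot: [-1.567, 0.787, -1.055]
wrist_force: [0.8, 1.1, 1.3]
opening: 0.503
```

```bash
python3 - <<'E'
from h import *
st()
print(cmd((-.25,-.003,.3),45))
E
```

```text
t 2.3667 q [-0.09  0.67  0.47  1.31 -0.78  1.87  0.92] tcp [0.6162 0.0036 0.3332] tip_mat [-0.0787  0.0215  0.3177] F [0.83 1.09 1.29] open 0.5
tilt 45.1 jaw.V -1.0
([-0.0, 0.2, -0.1], [13.35, -10.88, 2.41], array([ 0.721, -0.134,  0.316]))
```

Call:
play_rows --pt "0 0 0 13.3 -10.9 2.4 0" --pt "0 0 0 13.3 -10.9 2.4 0" --pt "0 0 0 13.3 -10.9 2.4 0" --pt "0 0 0 13.3 -10.9 2.4 0" --pt "0 0 0 13.3 -10.9 2.4 0" --pt "0 0 0 13.3 -10.9 2.4 0" --pt "0 0 0 13.3 -10.9 2.4 0" --pt "0 0 0 13.3 -10.9 2.4 0"

```text
t: 3.03
tcp_pos: [0.7214, -0.1365, 0.3155]
tool_rot: [-1.566, 0.787, -1.057]
wrist_force: [-0.0, -0.6, -0.0]
opening: 0.5
```

```bash
python3 - <<'E'
from h import *
st()
print(cmd((-.245,-.003,.15),45))
print(cmd((-.245,-.003,.014),45))
print(cmd((-.245,-.003,.014),35))
E
```

```text
t 3.0333 q [ 0.38  0.96 -0.13  0.73 -0.47  2.    0.71] tcp [ 0.7214 -0.1365  0.3155] tip_mat [-0.2524 -0.0016  0.3   ] F [-0.02 -0.64 -0.04] open 0.5
tilt 45.1 jaw.V -1.0
([-0.2, 0.0, -0.1], [10.11, 11.11, 0.09], array([ 0.719, -0.129,  0.166]))
([-0.2, 0.0, -0.1], [19.74, 20.7, 0.05], array([ 0.719, -0.129,  0.03 ]))
([-0.2, 0.0, -10.1], [19.36, 20.74, 0.05], array([ 0.718, -0.127,  0.032]))
```

Call:
play_rows --pt "0 0 -3 6 6.6 0 0" --pt "0 0 -6 10 11.1 0 0" --pt "0 0 -7 10 11.1 0 0" --pt "0 0 -7 10 11.1 0 0" --pt "0 0 -7 10 11.1 0 0" --pt "0 0 -7 10 11.1 0 0" --pt "0 0 -7 10 11.1 0 0" --pt "0 0 -7 10 11.1 0 0"

```text
t: 3.7
tcp_pos: [0.7187, -0.1294, 0.1689]
tool_rot: [-1.564, 0.663, -1.056]
wrist_force: [-0.1, -0.2, 0.4]
opening: 0.503
```

```bash
python3 - <<'E'
from h import *
st()
print(cmd((-.245,-.003,.014),38))
im=cams.capture('scene');cv2.imwrite('pics/s1.png',im[:,:,::-1])
E
```

```text
t 3.7 q [ 0.34  0.98 -0.09  0.97 -0.38  1.68  0.84] tcp [ 0.7187 -0.1294  0.1689] tip_mat [-0.2469 -0.0029  0.1516] F [-0.09 -0.18  0.43] open 0.5
tilt 38.0 jaw.V -1.0
([-0.3, 0.1, 0.0], [8.32, 10.96, -0.05], array([ 0.718, -0.128,  0.031]))
```

View pics/s1.png

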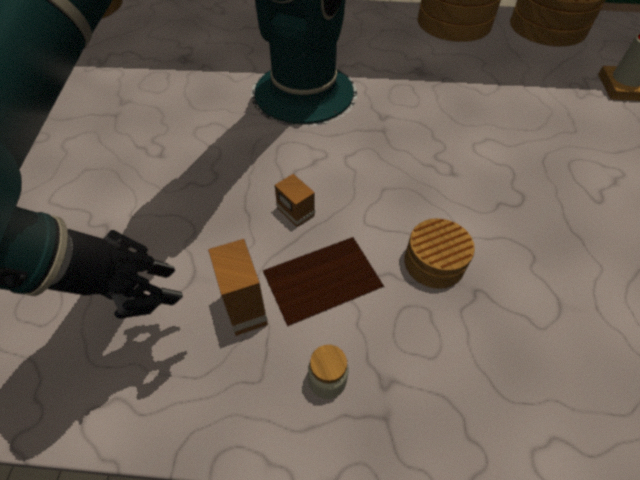

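Call:
play_rows --pt "0 0 0 2.5 3 0 0" --pt "0 0 0 5 6.5 0 0" --pt "0 0 0 7 9.2 0 0" --pt "0 0 0 8.2 10.9 0 0" --pt "0 0 0 8.5 11.2 0 0" --pt "0 0 0 8.5 11.2 0 0" --pt "0 0 0 8.5 11.2 0 0"

```text
t: 4.33
tcp_pos: [0.7196, -0.1278, 0.0305]
tool_rot: [-1.561, 0.661, -1.055]
wrist_force: [0.8, 0.2, 0.9]
opening: 0.497
```

```bash
python3 - <<'E'
from h import *
st()
for x in (-.215,-.20,-.19,-.15,-.145,-.14): print(cmd((x,-.003,.010),38))
im=cams.capture('scene');cv2.imwrite('pics/s2.png',cv2.resize(im[180:400,100:400,::-1],None,fx=2.6,fy=2.6))
im=cams.capture('top');cv2.imwrite('pics/t2.png',cv2.resize(im[90:330,250:570,::-1],None,fx=2.4,fy=2.4))
E
```

```text
t 4.3333 q [ 0.34  1.13 -0.09  1.   -0.37  1.51  0.91] tcp [ 0.7196 -0.1278  0.0305] tip_mat [-0.2459 -0.0044  0.0131] F [0.82 0.19 0.92] open 0.5
tilt 37.9 jaw.V -1.0
([-0.4, 0.2, 0.1], [-2.25, 2.14, -0.14], array([ 0.703, -0.101,  0.027]))
([-0.4, 0.2, 0.1], [-3.43, 3.07, -0.14], array([ 0.696, -0.088,  0.027]))
([-0.4, 0.2, 0.1], [-4.22, 3.68, -0.14], array([ 0.691, -0.08 ,  0.027]))
([-0.4, 0.2, 0.1], [-7.38, 6.14, -0.15], array([ 0.671, -0.045,  0.027]))
([-0.4, 0.2, 0.1], [-7.77, 6.44, -0.15], array([ 0.669, -0.04 ,  0.027]))
([-0.4, 0.2, 0.1], [-8.17, 6.75, -0.15], array([ 0.667, -0.036,  0.027]))
```

View pics/s2.png

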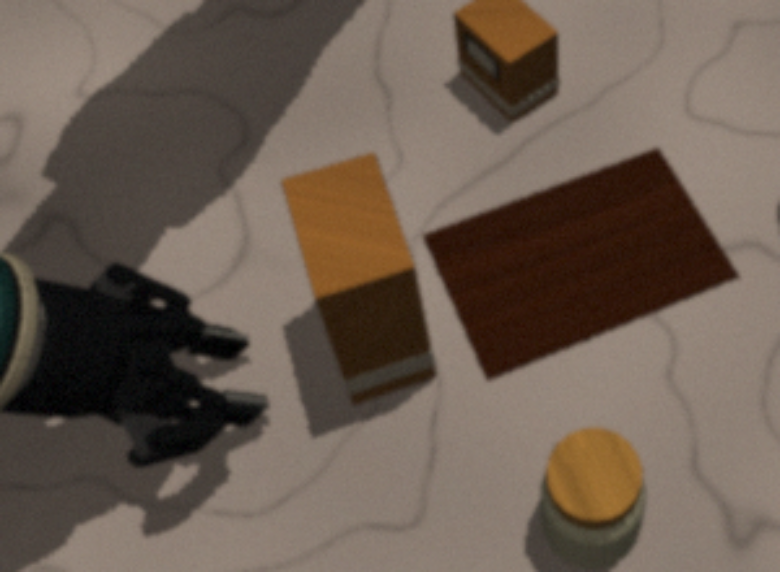

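View pics/t2.png

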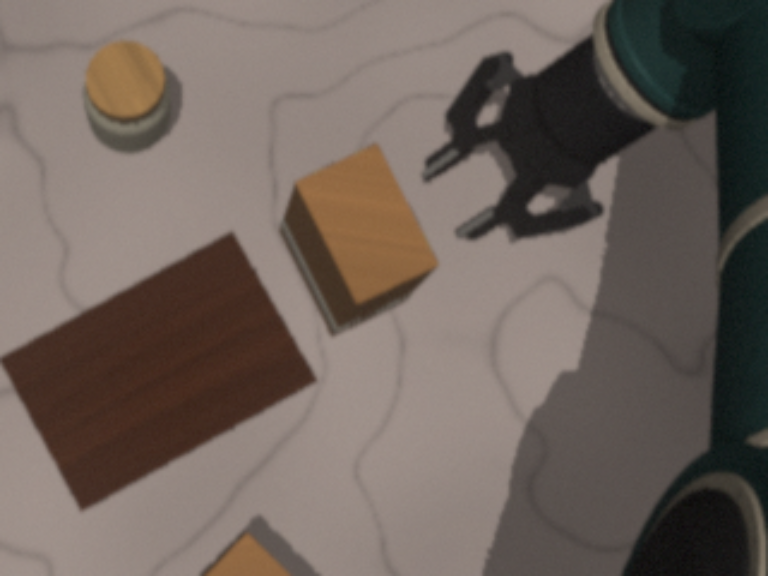

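Call:
play_rows --pt "0 0 0 -1 1.2 -0.1 0" --pt "0 0 0 -2.25 2.14 -0.1 0" --pt "0 0 0 -2.88 2.63 -0.1 0" --pt "0 0 0 -3.19 2.88 -0.1 0" --pt "0 0 0 -3.51 3.13 -0.1 0" --pt "0 0 0 -3.83 3.37 -0.1 0" --pt "0 0 0 -4.14 3.62 -0.1 0" --pt "0 0 0 -4.46 3.87 -0.1 0" --pt "0 0 0 -4.77 4.11 -0.1 0" --pt "0 0 0 -5.09 4.36 -0.1 0" --pt "0 0 0 -5.4 4.61 -0.1 0" --pt "0 0 0 -5.72 4.85 -0.1 0" --pt "0 0 0 -6.03 5.1 -0.1 0" --pt "0 0 0 -6.03 5.1 -0.1 0"

```text
t: 5.6
tcp_pos: [0.6799, -0.0584, 0.0276]
tool_rot: [-1.561, 0.661, -1.054]
wrist_force: [-0.1, 0.5, -0.1]
opening: 0.498
```

```bash
cat > look.py <<'E'
from h import *
import sys
st()
k=sys.argv[1]
for n in P:
    im=cams.capture(n)
    m,p=sil(n,'carton');ys,xs=np.where(m);print(n,p,m.sum(),xs.min(),xs.max(),ys.min(),ys.max())
    globals()['m_'+n]=m
    sl=(slice(180,400),slice(100,400)) if n=='scene' else (slice(90,330),slice(250,570))
    o=im[:,:,::-1].copy();cs,_=cv2.findContours(m.astype(np.uint8),0,2);cv2.drawContours(o,cs,-1,(0,255,0),1)
    cv2.imwrite(f'pics/{n}_{k}.png',cv2.resize(o[sl],None,fx=2.4,fy=2.4))
v0=(*m2w(-.12,0,0)[:2],MA)
for ns in (('scene','top'),('scene',),('top',)):
    v,f=fit({n:globals()['m_'+n] for n in ns},v0,.06,.09,.15)
    print(ns,'mat xy',w2m([*v[:2],0]).round(4),'yaw',np.degrees(v[2]-MA).round(2),'front',(w2m([*v[:2],0])[0]+.03).round(4),round(f,1))
E
python3 look.py a
```

```text
t 5.6 q [ 0.3   1.03 -0.11  1.23 -0.39  1.37  0.9 ] tcp [ 0.6799 -0.0584  0.0276] tip_mat [-0.1661 -0.0039  0.0103] F [-0.06  0.47 -0.07] open 0.5
tilt 37.9 jaw.V -1.0
scene 0.82 3537 224 282 233 328
top 0.86 3198 353 418 159 237
('scene', 'top') mat xy [-0.1301 -0.0006  0.    ] yaw -0.21 front -0.1001 12.9
('scene',) mat xy [-0.1307  0.0002  0.    ] yaw -0.43 front -0.1007 7.3
('top',) mat xy [-0.13   -0.0006  0.    ] yaw 0.15 front -0.1 2.6
```

Call:
play_rows --pt "0 0 0 -0.2 0.15 0 0" --pt "0 0 0 -0.5 0.4 0 0" --pt "0 0 0 -0.8 0.62 0 0" --pt "0 0 0 -1.1 0.86 0 0" --pt "0 0 0 -1.4 1.1 0 0" --pt "0 0 0 -1.65 1.3 0 0" --pt "0 0 0 -1.8 1.4 0 0" --pt "0 0 0 -1.8 1.4 0 0"

```text
t: 6.47
tcp_pos: [0.6687, -0.0386, 0.0273]
tool_rot: [-1.561, 0.662, -1.054]
wrist_force: [0.7, 0.3, -0.6]
opening: 0.499
```

```bash
python3 look.py b; python3 - <<'E'
from h import *
print(cmd((-.19,-.003,.012),38));print(cmd((-.19,-.003,.125),38));
E
```

```text
t 6.4667 q [ 0.28  1.   -0.12  1.28 -0.4   1.33  0.9 ] tcp [ 0.6687 -0.0386  0.0273] tip_mat [-0.1432 -0.0037  0.01  ] F [ 0.67  0.33 -0.58] open 0.5
tilt 37.9 jaw.V -1.0
scene 0.85 3483 238 293 229 323
top 0.89 3085 341 405 166 243
('scene', 'top') mat xy [-0.1075  0.0003  0.    ] yaw -0.38 front -0.0775 39.8
('scene',) mat xy [-1.082e-01  1.000e-04  0.000e+00] yaw -1.53 front -0.0782 25.6
('top',) mat xy [-0.1064 -0.0003  0.    ] yaw -0.12 front -0.0764 2.7
([-0.4, 0.2, 0.1], [3.5, -2.99, -0.04], array([ 0.691, -0.08 ,  0.029]))
([-0.4, 0.2, 0.1], [-3.44, -11.91, 0.05], array([ 0.691, -0.08 ,  0.142]))
```

View pics/scene_b.png

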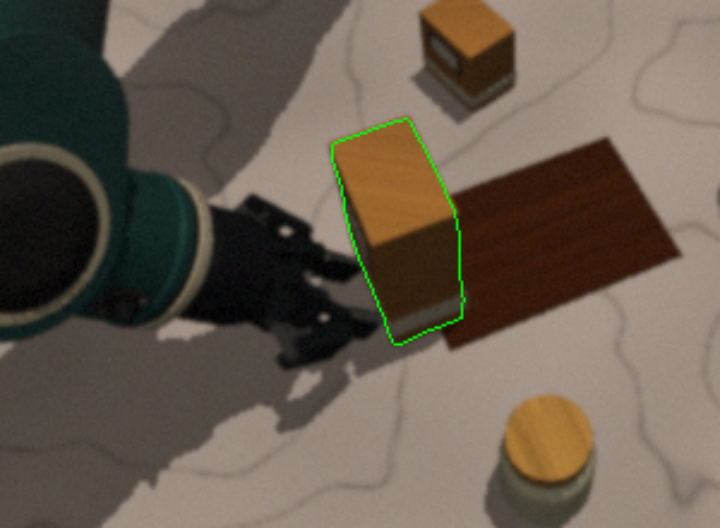

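View pics/top_b.png

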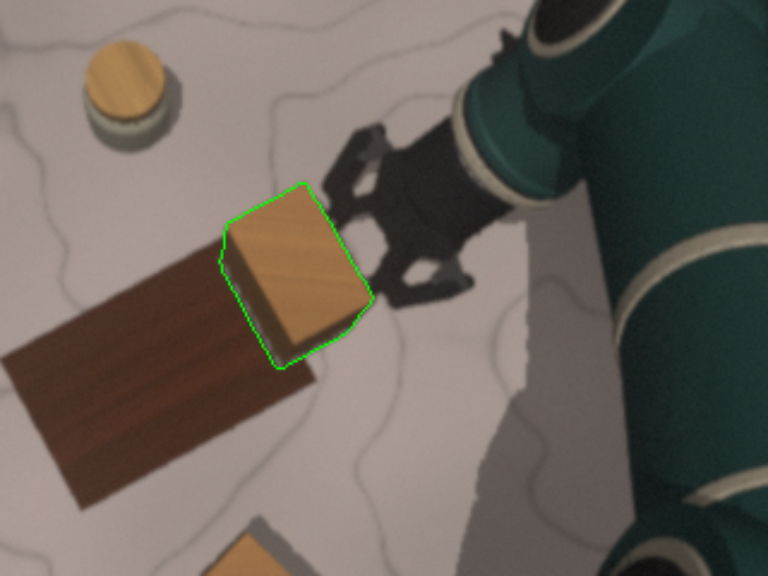

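The carton is upright and square to the mat, with its front face 22 mm onto it. Next I back off and rise to the top.

Call:
play_rows --pt "0 0 0 1.5 -1.2 0 0" --pt "0 0 0 3.5 -3 0 0" --pt "0 0 0 3.5 -3 0 0" --pt "0 0 0 1 -6.2 0 0" --pt "0 0 0 -1.5 -9.4 0 0" --pt "0 0 0 -3.4 -11.9 0 0" --pt "0 0 0 -3.4 -11.9 0 0" --pt "0 0 0 -3.4 -11.9 0 0"

```text
t: 7.33
tcp_pos: [0.6916, -0.0804, 0.1442]
tool_rot: [-1.558, 0.659, -1.053]
wrist_force: [0.2, -0.3, -2.3]
opening: 0.495
```

```bash
python3 look.py c; python3 - <<'E'
from h import *
for x in(-.15,-.14,-.13,-.12,-.1,-.08,-.06): print(x,cmd((x,-.001,.125),38)[1])
E
```

```text
t 7.3333 q [ 0.31  0.92 -0.11  1.16 -0.39  1.54  0.85] tcp [ 0.6916 -0.0804  0.1442] tip_mat [-0.191  -0.0033  0.1269] F [ 0.23 -0.34 -2.27] open 0.5
tilt 37.8 jaw.V -1.0
scene 0.93 3712 237 294 228 323
top 0.68 3103 341 405 165 243
('scene', 'top') mat xy [-0.1072 -0.0009  0.    ] yaw 0.02 front -0.0772 10.2
('scene',) mat xy [-0.1071  0.0002  0.    ] yaw 0.38 front -0.0771 4.1
('top',) mat xy [-0.1071 -0.0011  0.    ] yaw -0.32 front -0.0771 2.7
-0.15 [-3.24, 2.32, -0.12]
-0.14 [-4.03, 2.93, -0.12]
-0.13 [-4.82, 3.55, -0.12]
-0.12 [-5.61, 4.16, -0.12]
-0.1 [-7.19, 5.39, -0.13]
-0.08 [-8.76, 6.62, -0.13]
-0.06 [-10.34, 7.85, -0.13]
```

View pics/scene_c.png

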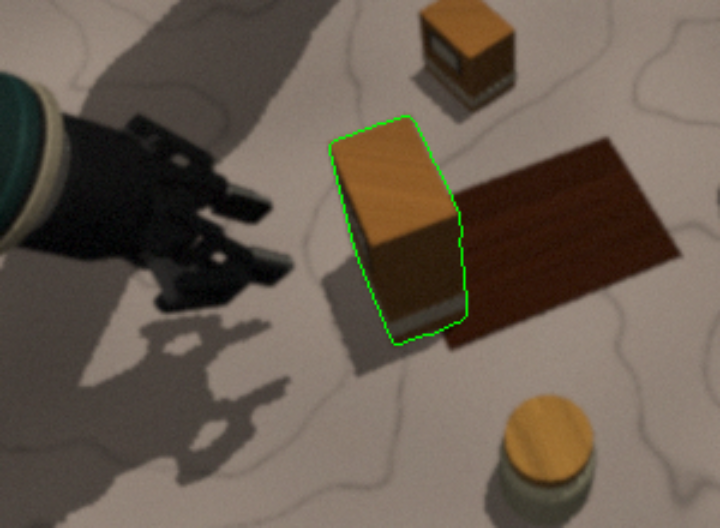

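Call:
play_rows --pt "0 0 0 -1.6 1.1 -0.1 0" --pt "0 0 0 -2.8 2.0 -0.1 0" --pt "0 0 0 -3.24 2.32 -0.1 0" --pt "0 0 0 -3.56 2.57 -0.1 0" --pt "0 0 0 -3.87 2.81 -0.1 0" --pt "0 0 0 -4.19 3.06 -0.1 0" --pt "0 0 0 -4.5 3.3 -0.1 0" --pt "0 0 0 -4.82 3.55 -0.1 0" --pt "0 0 0 -5.14 3.8 -0.1 0" --pt "0 0 0 -5.45 4.04 -0.1 0" --pt "0 0 0 -5.77 4.29 -0.1 0" --pt "0 0 0 -6.08 4.53 -0.1 0"

```text
t: 8.53
tcp_pos: [0.6521, -0.014, 0.1423]
tool_rot: [-1.563, 0.663, -1.056]
wrist_force: [0.2, -0.8, 0.1]
opening: 0.502
```

```bash
python3 look.py d
```

```text
t 8.5333 q [ 0.26  0.82 -0.13  1.34 -0.42  1.43  0.82] tcp [ 0.6521 -0.014   0.1423] tip_mat [-0.1136 -0.0013  0.125 ] F [ 0.23 -0.83  0.06] open 0.5
tilt 38.0 jaw.V -1.0
scene 0.92 4098 249 310 223 320
top 0.93 2659 325 393 176 243
('scene', 'top') mat xy [-0.0821 -0.0003  0.    ] yaw -3.23 front -0.0521 1042.3
('scene',) mat xy [-0.081  0.001  0.   ] yaw -7.69 front -0.051 770.6
('top',) mat xy [-0.0821 -0.0013  0.    ] yaw 0.33 front -0.0521 219.2
```

View pics/scene_d.png

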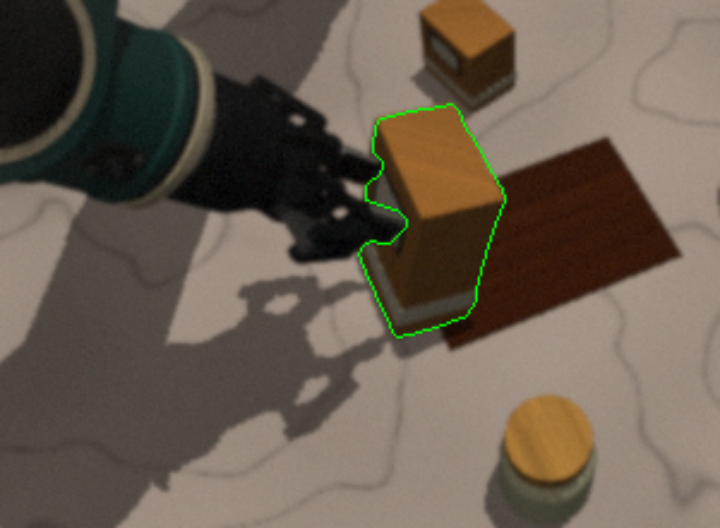

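View pics/top_d.png

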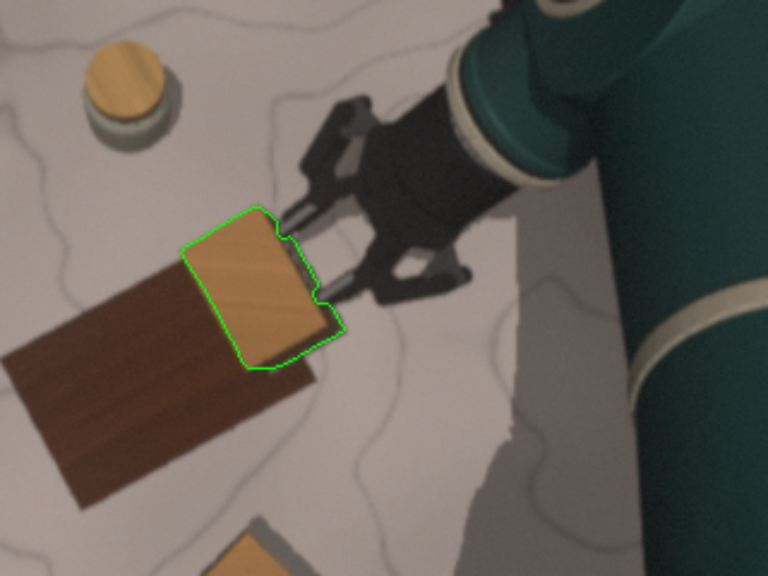

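Call:
play_rows --pt "0 0 0 -0.32 0.25 0 0" --pt "0 0 0 -0.63 0.49 0 0" --pt "0 0 0 -0.95 0.74 0 0" --pt "0 0 0 -1.26 0.98 0 0" --pt "0 0 0 -1.58 1.23 0 0" --pt "0 0 0 -1.9 1.48 0 0" --pt "0 0 0 -2.2 1.72 0 0" --pt "0 0 0 -2.2 1.72 0 0" --pt "0 0 0 -2.2 1.72 0 0"

```text
t: 9.48
tcp_pos: [0.6386, 0.0102, 0.1424]
tool_rot: [-1.563, 0.663, -1.056]
wrist_force: [0.2, -0.7, -0.4]
opening: 0.499
```

```bash
python3 look.py e
```

```text
t 9.4833 q [ 0.24  0.79 -0.14  1.4  -0.43  1.39  0.81] tcp [0.6386 0.0102 0.1424] tip_mat [-0.086  -0.0014  0.1251] F [ 0.17 -0.66 -0.38] open 0.5
tilt 38.0 jaw.V -1.0
scene 0.78 4936 266 359 218 312
top 0.64 4783 264 362 198 284
('scene', 'top') mat xy [-0.0156 -0.0002  0.    ] yaw 95.49 front 0.0144 3217.6
('scene',) mat xy [-0.027  -0.0157  0.    ] yaw 51.75 front 0.003 1561.1
('top',) mat xy [0.0165 0.0058 0.    ] yaw 85.98 front 0.0465 1644.4
```

View pics/scene_e.png

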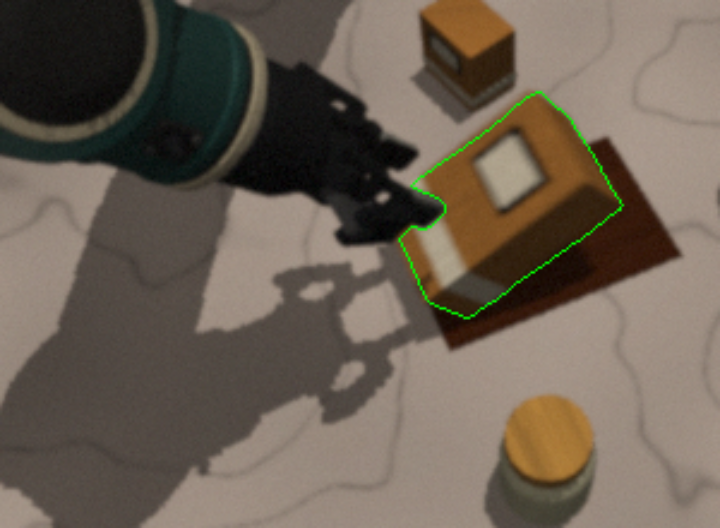

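It is down, or nearly so, with the opening up. I'm backing straight out along the fingers, which moves back and up.

Call:
play_rows --pt "0 0 0 0 0 0 0" --pt "0 0 0 1 -1.5 0 0" --pt "0 0 0 2 -5 0 0" --pt "0 0 0 3 -9 0 0" --pt "0 0 0 3 -13 0 0" --pt "0 0 0 3 -14 0 0" --pt "0 0 0 3 -14 0 0" --pt "0 0 0 3 -14 0 0" --pt "0 0 0 3 -14 0 0"

```text
t: 10.43
tcp_pos: [0.6913, -0.0853, 0.233]
tool_rot: [-1.565, 0.664, -1.056]
wrist_force: [-0.7, 0.2, -0.2]
opening: 0.503
```

```bash
cat > fin.py <<'E'
from h import *
st();M={}
for n in P:
    im=cams.capture(n);m,p=sil(n,'carton');M[n]=m
    o=im[:,:,::-1].copy();cs,_=cv2.findContours(m.astype(np.uint8),0,2);cv2.drawContours(o,cs,-1,(0,255,0),1)
    cv2.imwrite(f'pics/{n}_f.png',o)
    for th in('small_carton','jar','steamer'):
        r=spotter.silhouettes(n,th)
        if r: ys,xs=np.where(r[0]['region']);print(th,n,xs.min(),xs.max(),ys.min(),ys.max(),ray(n,(xs.mean(),ys.mean())).round(3))
for ns in (('scene','top'),('scene',),('top',)):
    v,f=fit({n:M[n] for n in ns},(*m2w(0,0,0)[:2],MA),.15,.09,.06)
    c=w2m([*v[:2],0]);b=np.array([w2m(q) for q in boxpts(*v,.15,.09,.06)])
    print(ns,c.round(4),'yaw',np.degrees(v[2]-MA).round(2),'ext',b.min(0).round(4),b.max(0).round(4),round(f,1))
E
python3 fin.py
```

```text
t 10.4333 q [ 0.32  0.84 -0.11  1.09 -0.4   1.68  0.79] tcp [ 0.6913 -0.0853  0.233 ] tip_mat [-0.195  -0.0005  0.2157] F [-0.66  0.19 -0.17] open 0.5
tilt 38.1 jaw.V -1.0
small_carton scene 275 314 175 225 [0.393 0.019 0.   ]
jar scene 308 348 345 398 [0.77  0.119 0.   ]
steamer scene 404 474 219 288 [0.509 0.324 0.   ]
small_carton top 332 381 312 361 [0.425 0.023 0.   ]
jar top 285 320 108 152 [0.798 0.121 0.   ]
steamer top 149 224 236 307 [0.536 0.326 0.   ]
('scene', 'top') [ 0.0024 -0.0008  0.    ] yaw 0.24 ext [-0.0727 -0.0461  0.    ] [0.0776 0.0445 0.06  ] 92.6
('scene',) [ 0.0026 -0.0007  0.    ] yaw 0.7 ext [-0.073  -0.0466  0.    ] [0.0781 0.0452 0.06  ] 74.8
('top',) [ 0.0026 -0.0007  0.    ] yaw 0.3 ext [-0.0726 -0.0461  0.    ] [0.0779 0.0447 0.06  ] 19.3
```

View pics/scene_f.png

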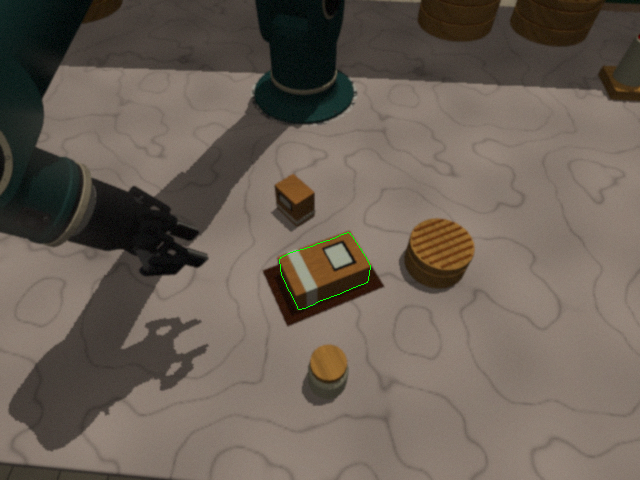

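View pics/top_f.png

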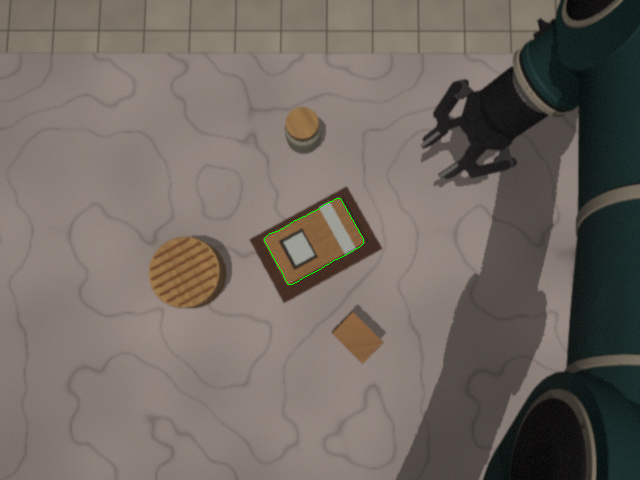

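The carton lies flat, centred on the mat with its opening up (around (340,255) in the scene view and (298,250) in the top view). The bystanders' pixels haven't changed, and the robot is clear of everything.

```bash
python3 -c "
from plant import ticket
print(ticket.finish_job())"
```

```text
the job is handed in; nothing more can be done
None
```

The tall carton now lies flat and wholly on the mat with its opening facing up, and I've handed the job in at about 11 s.

- **Slide:** I pushed it low down with both fingers until the front of its foot was about 22 mm past the near end of the mat. It stayed upright, and the push squared it to within about 1° of the mat.
- **Topple:** I backed off, rose and pushed near the top. It tipped straight along the mat, and I then drew the gripper clear.
- **Final check:** Along the mat it reaches from -73 to +78 mm (the mat ends at ±100 mm), and across it from -46 to +45 mm (the mat edges are at ±65 mm). Its yaw is under 1° off the mat, and both cameras agree.
- **Bystanders:** The small carton, jar and steamer are where they were, to within 1 pixel in both views.
- **Forces:** The wrist forces reported at the end of each move never rose above about 2.5 N. I didn't see the peaks during the pushes.

At the start, the trained network mistook the small carton for the mat in the top view. I used a colour mask for the mat there instead, and it agreed with the scene view.

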